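Screw down the winged lid of the barometer test chamber

TASK

The winged lid of the barometer test chamber is sitting loose on top of its thread. Without lifting it off, turn it backwards (counter-clockwise seen from above) by its arms until it drops into the start of the thread, then screw it clockwise until it is fully home on its stop. Let go of it and leave the other things on the bench where they are.

Things in the scene. Friction and masses are not known exactly. Their poses are not given: they have to be found in the camera images.
- chamber: Round grey plastic test chamber, 132 mm across, fixed on a 160 x 160 x 8 mm dark steel plate; a brass port sticks out of its -x side to 76 mm from the centre. Origin: centre of its underside, z up. A rigid threaded neck rises from it inside the lid, on the same axis; where around the axis its thread begins is hidden and differs from start to start.
- shoulder (a point): Centre of the chamber's flat shoulder, 45 mm above the bench. The lid's rim starts about 21 mm over the shoulder, is 8 mm over it after the drop, and 1 mm over it when the lid is home.
- lid: Loose plain aluminium cap, 120 mm across, 60 mm high, 0.25 to 0.5 kg, with three arms. Origin: centre of its lower rim, z up along its axis. It rests level on the neck with 2 mm of sideways play. Turned counter-clockwise (from above) by 15 to 75 degrees it drops 13 mm by its own weight; at most 12 degrees on is a solid stop. Turned clockwise from the start it meets a solid stop and stays up.
- lid_arm_tip (a point): Outer end of the lid's arm along the lid's x axis, 98 mm from the axis. Like arms stand at 120 and 240 degrees: level bars 16 mm wide and 16 mm high, 24 to 40 mm above the lid's rim, free on both sides and below. 1 to 4 N on an arm turns the lid; it does not spring back. After the drop, some 75 to 85 degrees clockwise run it 7 mm down to a solid stop: home.
- tile: Loose white ceramic tile, 100 x 100 x 8 mm, lying flat on the bench; bystander. Origin: centre of its underside.
- insert_tool: Loose heat-set insert tool lying on the bench, 162 mm long and 22 mm high, black handle 100 mm long towards -x and brass tip towards +x; bystander. Origin: on its underside, 80 mm from the handle's end.
- prop_adapter: Loose red anodized prop adapter standing on its 60 mm flange, 48 mm high; bystander. Origin: centre of its underside.
Mind the look-alikes: they are no part of the job. Leave any pink look-alike of the lid alone.

How it is judged:
By the outcome, as a careful person would: the job done as asked, in the order asked, and still so for the second after the job is handed in, with the robot touching nothing.
It also fails if it takes over 51 s, if anything falls off the work surface, if the arm or the gripper's body presses on something with over 40 N, if the wrist force passes 120 N, or if a joint passes its speed limit or range.

ROBOT

A 6-joint arm with a two-finger parallel gripper is mounted at the origin on the work surface. World frame = base frame: x ahead of the robot, y to its left, z up, the work surface at z = 0. Lengths are in m, angles in degrees, forces in N, time in s.
With the tool pointing down it reaches from about 0.375 to 0.9 m from the base axis. Payload 3.1 kg.
Tool frame: the origin (TCP) lies at the very end of the fingers, on their centre line; the grasp point (between the pads) lies 19 mm behind it; z points along the fingers, y is the line along which they close (so a half turn about z gives the same grasp; the last joint's range is limited). The gripper opens to 87 mm and grips with 3 to 60 N. Pads are 19 mm wide; open, the fingers measure 117 mm over their backs; the gripper's body (75 mm by 190 mm) begins 51 mm behind the grasp point.
Start: joints at [-10.227, 30.224, 82.088, -0, 67.689, -10.227], TCP at [0.625, 0, 0.223] pointing down, gripper open.
Joint ranges: [-176.69, 176.69], [-43.24, 126.21], [12.49, 139.97], [-82, 262], [0, 151.66], [-163.58, 163.58]. Speed limits (degrees/s): [159.86, 159.86, 180, 180, 180, 180].

INTERFACE

Orientations are given as a 3x3 rotation matrix whose columns are the frame's x, y, z axes.
In Python, from rig import readout, cams, bot gives the robot as it stands.
- The arm moves only by the shell command python3 -m inch 'ROWS'. ROWS is JSON, a list of rows, each a list of 5 numbers: the shift along the world's x, y, z in cm, then the turn about the world's z in degrees, then the finger opening in cm, from 0 to 8.7. In form: [[dx, dy, dz, twist, fingers], ...]. A call has 1 to 10 rows; each row is the pose to reach, as a shift and turn from the pose commanded when the call began; what a row does not reach only later rows make up. A row lasts 1/12 s, in which the tool goes at most 41.7 mm and 7.16 degrees, less where a joint would pass 70% of its speed; a pose out of reach is approached as far as the arm can. A call with a gripper value outside its range is refused whole. The fingers move at their own pace and stop on an object; the grip force is fixed at half the most. Time passes only in rows, so rows that repeat a pose let the fingers close. It gives the time, the measured TCP pose, the force, the opening and the grip force at its end, in the units of the state.
- readout.read_state(): the state, without advancing time (a new reading comes with each control period).
- cams.capture(name): name is "scene" or "side" or "wrist"; returns a dict with "image" (420x560x3 uint8, blue, green, red), "intrinsics" (3x3 intrinsics, pixels), "xyz" and "rotation" of the camera in the world; the wrist camera has in their place "tool_from_camera" (4x4, takes a point from camera to tool coordinates, whose origin is the TCP and whose axes are the flange's). Camera axes: x right, y down, z forward; pixel columns grow to the right and rows downward; lengths in m; the calibration is good to about 2 mm. A picture is of the moment at which its call begins: read the wrist's pose just before it. There is no depth.
- bot.hand_in(): hands the job in; it is judged then, once.
The state is a dict: "time_s": time; "joint_positions": joint angles; "qvel": joint speeds; "tau": joint torques, N m; "position": TCP position; "tcp_rot": TCP orientation; "force": force on the tool from outside, world axes, zero at the start; "moment": the same for the moment, N m; "opening": opening from 0.0 (shut) to 1.0 (fully open); "grasp_force": force on a finger pad.
Only numpy, scipy, OpenCV 4.12 (cv2) and the standard library are available. Lean on these libraries where they do the work, as an engineer would, in place of code of your own. Each camera call takes 0.05 s, during which the arm holds its last target. There are 200 camera calls.

## Working session

There is one attempt and no reset: what is moved stays moved. The work goes in short steps, Python scripts to look and compute and a shell command to move; the robot and the scene stay as the last step left them, time stands still between calls to the robot, and variables do not carry over. Pictures are saved under pics/ and viewed, at most 10 in all, crops included, and the job is handed in when it is done.

```bash
mkdir -p pics; ls
python3 - <<'E'
from rig import readout,cams
import cv2,numpy as np,json
s=readout.read_state();print(s)
for n in("scene","side","wrist"):
    c=cams.capture(n);cv2.imwrite(f"pics/{n}0.png",c["image"])
    print(n,[(k,np.round(v,4).tolist()) for k,v in c.items() if k!="image"])
a=cv2.imread("pics/scene0.png");b=cv2.imread("pics/side0.png")
E
```

```text
pics
{'time_s': 0.0, 'joint_positions': array([-1.02271678e+01,  3.02772712e+01,  8.21579857e+01, -4.04953389e-04,
        6.76904909e+01, -1.02261439e+01]), 'qvel': array([-0.02291941, -0.0900497 , -0.18061693, -0.10431418, -0.0005963 ,
        0.00910591]), 'tau': array([-5.45745443e-04, -4.40045428e+01, -1.76593530e+01,  6.32597599e-02,
        5.83207863e-02, -1.53719384e-04]), 'position': array([6.24245746e-01, 1.64920975e-04, 2.21580953e-01]), 'tcp_rot': array([[ 1.55933387e-05,  9.99997665e-01, -2.16100195e-03],
       [ 9.99999926e-01, -1.47651913e-05,  3.83239269e-04],
       [ 3.83206466e-04, -2.16100777e-03, -9.99997592e-01]]), 'force': array([ 0.20277726, -0.19196877,  0.20284184]), 'moment': array([-0.03349294,  0.02074588, -0.01318638]), 'grasp_force': 0.0, 'opening': 1.0013983722738975}
scene [('intrinsics', [[380.2268, 0.0, 278.6467], [0.0, 380.2268, 210.535], [0.0, 0.0, 1.0]]), ('xyz', [1.3108, 0.1565, 0.7963]), ('rotation', [[-0.1722, 0.6682, -0.7238], [0.985, 0.1216, -0.1221], [0.0064, -0.734, -0.6791]])]
side [('intrinsics', [[401.3371, 0.0, 281.9725], [0.0, 401.3371, 214.4809], [0.0, 0.0, 1.0]]), ('xyz', [0.3533, -0.7893, 0.6659]), ('rotation', [[0.9568, -0.1666, 0.2381], [-0.2906, -0.5501, 0.7829], [0.0005, -0.8183, -0.5747]])]
wrist [('intrinsics', [[369.5311, 0.0, 282.5798], [0.0, 369.5311, 205.7986], [0.0, 0.0, 1.0]]), ('tool_from_camera', [[-0.0, -0.9676, -0.2526, 0.0687], [1.0, -0.0003, 0.0008, -0.0001], [-0.0009, -0.2526, 0.9676, -0.1625], [0.0, 0.0, 0.0, 1.0]])]
```

View pics/scene0.png

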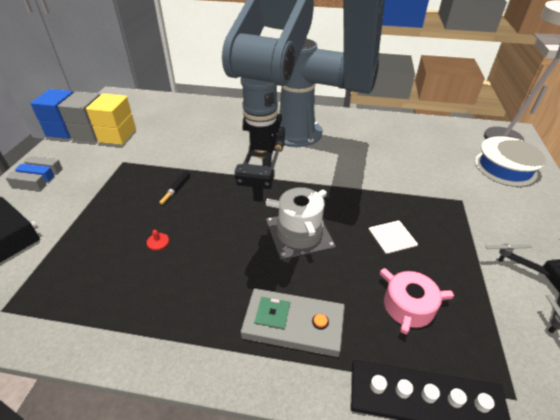

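View pics/side0.png

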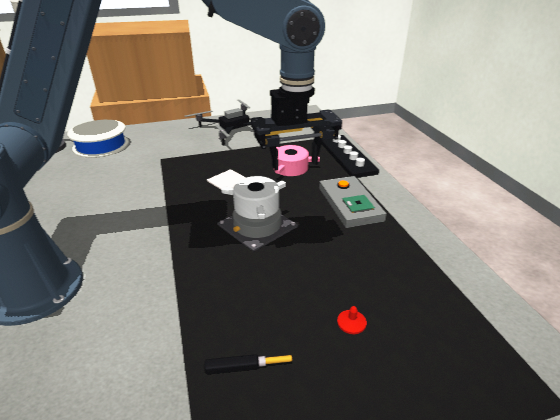

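The white lid is at scene (301,205) and side (257,195), on the grey chamber; the pink look-alike is at scene (413,298). Next I zoom in.

```bash
cat > h.py <<'E'
import numpy as np,cv2
from rig import readout,cams
def ray(c,u,v):
    d=np.array(c["rotation"])@np.linalg.solve(c["intrinsics"],[u,v,1.]);return np.array(c["xyz"]),d
def wcam():
    s=readout.read_state();c=cams.capture("wrist");T=np.array(c["tool_from_camera"]);R=s["tcp_rot"]
    c["xyz"]=s["position"]+R@T[:3,3];c["rotation"]=R@T[:3,:3];return c
def plane(c,u,v,z):
    o,d=ray(c,u,v);return o+d*(z-o[2])/d[2]
def proj(c,p):
    q=c["intrinsics"]@(np.array(c["rotation"]).T@(np.array(p)-c["xyz"]));return q[:2]/q[2]
def two(c1,p1,c2,p2):
    (a,d),(b,e)=ray(c1,*p1),ray(c2,*p2);t=np.linalg.lstsq(np.c_[d,-e],b-a,rcond=None)[0]
    return (a+t[0]*d+b+t[1]*e)/2
E
python3 - <<'E'
from h import *
cs=cams.capture("scene");cd=cams.capture("side")
print(two(cs,(301,202),cd,(257,187)),plane(cs,301,202,.126),plane(cd,257,187,.126))
a=cv2.resize(cs["image"][170:270,250:350],(400,400),interpolation=2);b=cv2.resize(cd["image"][160:260,210:310],(400,400),interpolation=2)
cv2.imwrite("pics/z1.png",np.hstack([a,b]))
E
```

```text
[0.55147429 0.08816145 0.12397249] [0.5527029  0.08874048 0.126     ] [0.55103363 0.08363444 0.126     ]
```

View pics/z1.png

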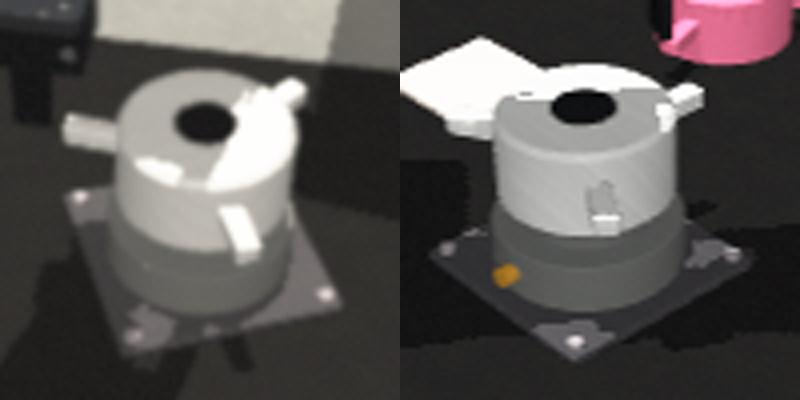

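Run:
```python
from h import *
cs=cams.capture("scene");cd=cams.capture("side");c=np.array([.552,.086])
for cam,P in((cs,[(266.5,202),(325,193),(312,231)]),(cd,[(285,184.5),(222,192),(261,215)])):
    for p in P:
        d=plane(cam,*p,.098)[:2]-c;print(np.round(d,3),np.hypot(*d).round(3),np.degrees(np.arctan2(d[1],d[0])).round(1))
```

```text
[-0.014 -0.094] 0.095 -98.3
[-0.082  0.062] 0.103 142.7
[0.075 0.042] 0.086 29.3
[0.086 0.033] 0.093 21.2
[-0.087  0.045] 0.098 152.5
[-0.013 -0.089] 0.09 -98.6
```

The arms lie at about 23°, 143° and 263°. I'll straddle the 263° arm with the fingers: first go above it, then look with the wrist camera.

```bash
python3 -m inch '[[-4,0.2,0,-3,8.7],[-8.3,0.5,0,-7,8.7],[-8.3,0.5,0,-7,8.7],[-8.3,0.5,0,-7,8.7],[-8.3,0.5,0,-7,8.7],[-8.3,0.5,0,-7,8.7]]'
python3 - <<'E'
from h import *
c=wcam();im=c["image"].copy()
for z,k in((.126,(0,0,255)),(.098,(0,255,0))):
    cv2.circle(im,tuple(int(x) for x in proj(c,[.552,.086,z])),3,k,-1)
cv2.circle(im,tuple(int(x) for x in proj(c,[.542,.005,.106])),3,(255,0,0),-1)
cv2.imwrite("pics/w1.png",im);cv2.imwrite("pics/w1raw.png",c["image"])
np.savez("w1.npz",xyz=c["xyz"],rotation=c["rotation"],intrinsics=c["intrinsics"])
E
```

```text
time_s: 0.85
position: [0.5441, 0.0046, 0.2233]
tcp_rot: [[0.122, 0.993, 0.003], [0.993, -0.122, -0.001], [-0.0, 0.003, -1.0]]
force: [0.2, -0.1, -0.6]
opening: 1.0
grasp_force: 0.0
```

View pics/w1.png

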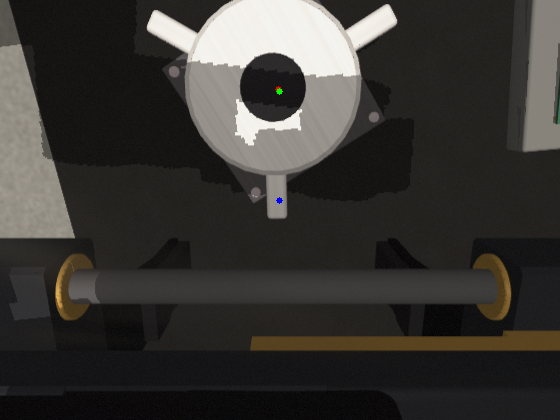

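The wrist view shows the lid's hole at (273,87), the arm from (276,178) to its tip at (277,217), and the other tips at (151,20) and (394,13).

Run:
```python
from h import *
c=dict(np.load("w1.npz"));o=plane(c,273,87,.126)[:2];print("centre",o)
for p in((277,215),(151,20),(394,14)):
    d=plane(c,*p,.106)[:2]-o;print(d,np.hypot(*d),np.degrees(np.arctan2(d[1],d[0])))
```

```text
centre [0.54831007 0.08782278]
[-0.00947578 -0.09458244] 0.09505592099348639 -95.7211082098373
[-0.07825687  0.05516749] 0.09574753256617588 144.81792708336715
[0.08876781 0.03864171] 0.09681377145926429 23.524076542795715
```

```bash
python3 -m inch '[[-0.3,0.1,0,1,4],[-0.3,0.1,-3,1,4],[-0.3,0.1,-6,1,4],[-0.3,0.1,-9,1,4],[-0.3,0.1,-9,1,4],[-0.3,0.1,-12,1,4],[-0.3,0.1,-14,1,4],[-0.3,0.1,-15,1,4],[-0.3,0.1,-15,1,4],[-0.3,0.1,-15,1,4]]'
python3 - <<'E'
from h import *
O=np.array([.5485,.0875])
s=readout.read_state();p=s["position"][:2];d=p-O;print(p,np.hypot(*d),np.degrees(np.arctan2(d[1],d[0])),s["position"][2],s["moment"])
# arc shifts relative to tool angle a0=-96
a0=-96
for t in range(0,95,5):
    q=O+.082*np.array([np.cos(np.radians(a0+t)),np.sin(np.radians(a0+t))])
    print(t,np.round((q-O-.082*np.array([np.cos(np.radians(a0)),np.sin(np.radians(a0))]))*100,1))
E
```

```text
time_s: 1.73
position: [0.5398, 0.0059, 0.0732]
tcp_rot: [[0.104, 0.995, 0.001], [0.995, -0.104, -0.0], [-0.0, 0.001, -1.0]]
force: [-0.1, -0.5, -0.7]
opening: 0.467
grasp_force: 0.0
[0.53978928 0.00593029] 0.08203349142853525 -96.09543593795834 0.07323404220247752 [-0.00905797  0.00205008 -0.03547515]
0 [-0.  0.]
5 [ 0.7 -0. ]
10 [ 1.4 -0. ]
15 [2.1 0.1]
20 [2.8 0.2]
25 [3.5 0.4]
30 [4.2 0.7]
35 [4.8 1. ]
40 [5.4 1.4]
45 [6.  1.8]
50 [6.6 2.3]
55 [7.  2.8]
60 [7.5 3.3]
65 [7.9 3.9]
70 [8.2 4.6]
75 [8.5 5.2]
80 [8.7 5.9]
85 [8.9 6.6]
90 [9.  7.3]
```

```bash
cat >> h.py <<'E'
def hole():
    c=wcam();g=cv2.cvtColor(c["image"],cv2.COLOR_BGR2GRAY);m=(g<60).astype(np.uint8)
    n,l,st,ce=cv2.connectedComponentsWithStats(m);e=proj(c,[.5485,.0875,.12])
    i=1+np.argmin(np.hypot(*(ce[1:]-e).T)+1e4*(st[1:,4]<2000));s=readout.read_state()
    print("hole",e.round(),ce[i].round(1),st[i],"F",np.round(s["force"],1),"M",np.round(s["moment"],2));return c
E
python3 - <<'E'
from h import *
c=hole();cv2.imwrite("pics/w2.png",c["image"])
E
python3 -m inch '[[0,0,0,0,2.2],[0,0,0,0,2.2],[0,0,0,0,2.2],[0.35,0,0,2.5,2.2],[0.7,0,0,5,2.2],[1.05,0,0,7.5,2.2],[1.4,0,0,10,2.2],[1.75,0.05,0,12.5,2.2],[2.1,0.1,0,15,2.2],[2.1,0.1,0,15,2.2]]'
python3 - <<'E'
from h import *
c=hole();cv2.imwrite("pics/w3.png",np.hstack([cv2.imread("pics/w2.png"),c["image"]])[::2,::2])
E
```

```text
hole [283.  62.] [280.7  63.7] [  201     0   160   140 18830] F [-0.2 -0.1  0.1] M [-0.02 -0.    0.01]
time_s: 2.62
position: [0.5604, 0.0072, 0.0731]
tcp_rot: [[-0.157, 0.988, 0.001], [0.988, 0.157, -0.0], [-0.0, 0.001, -1.0]]
force: [-0.6, 1.1, 0.3]
opening: 0.255
grasp_force: 0.1
hole [286.  65.] [290.2  64.1] [  211     0   160   141 18971] F [0.5 0.1 0.8] M [ 0.04 -0.01 -0.03]
```

View pics/w3.png

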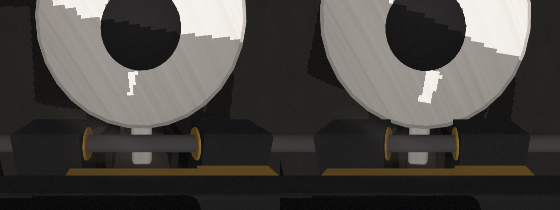

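The pictures show the arm sitting between the fingers and turning with them, with the hole 160 px wide, so there has been no drop yet. I'll continue.

```bash
python3 -m inch '[[0.35,0.05,0,2.5,2.2],[0.7,0.1,0,5,2.2],[1.05,0.2,0,7.5,2.2],[1.4,0.3,0,10,2.2],[1.4,0.3,0,10,2.2]]'; python3 -c "from h import *;hole()"
```

```text
time_s: 3.08
position: [0.5742, 0.0101, 0.0728]
tcp_rot: [[-0.325, 0.946, 0.0], [0.946, 0.325, -0.0], [-0.0, 0.0, -1.0]]
force: [-0.1, 1.1, 0.8]
opening: 0.25
grasp_force: 0.1
hole [286.  64.] [290.4  63.3] [  211     0   160   140 18898] F [-0.9 -0.4  0.1] M [-0.02  0.03  0.06]
```

```bash
python3 -m inch '[[0.35,0.15,0,2.5,2.2],[0.7,0.3,0,5,2.2],[1.0,0.45,0,7.5,2.2],[1.3,0.6,0,10,2.2],[1.3,0.6,0,10,2.2]]'; python3 -c "from h import *;hole()"
```

```text
time_s: 3.55
position: [0.587, 0.0161, 0.0727]
tcp_rot: [[-0.484, 0.875, 0.0], [0.875, 0.484, -0.0], [-0.0, 0.0, -1.0]]
force: [-1.3, -0.1, -0.4]
opening: 0.253
grasp_force: 0.1
hole [286.  65.] [289.9  63. ] [  210     0   161   139 18873] F [-0.   0.2 -1. ] M [-0.   -0.05 -0.01]
```

t=35→45.

```bash
python3 -m inch '[[0.3,0.2,0,2.5,2.2],[0.6,0.4,0,5,2.2],[0.9,0.6,0,7.5,2.2],[1.2,0.8,0,10,2.2],[1.2,0.8,0,10,2.2]]'; python3 -c "from h import *;hole()"
```

```text
time_s: 4.02
position: [0.5991, 0.0241, 0.0726]
tcp_rot: [[-0.628, 0.778, 0.0], [0.778, 0.628, -0.0], [-0.0, 0.0, -1.0]]
force: [-0.7, -0.4, -0.4]
opening: 0.251
grasp_force: 0.0
hole [285.  65.] [288.9  62.6] [  209     0   161   139 18831] F [ 0.2 -0.4  0.3] M [ 0.01 -0.07 -0.01]
```

t=45→55.

```bash
python3 -m inch '[[0.3,0.25,0,2.5,2.2],[0.6,0.5,0,5,2.2],[0.8,0.75,0,7.5,2.2],[1.0,1.0,0,10,2.2],[1.0,1.0,0,10,2.2]]'; python3 -c "from h import *;hole()"
```

```text
time_s: 4.48
position: [0.6089, 0.034, 0.0725]
tcp_rot: [[-0.754, 0.657, 0.0], [0.657, 0.754, -0.0], [-0.0, -0.0, -1.0]]
force: [-0.3, -0.5, -0.4]
opening: 0.251
grasp_force: 0.1
hole [285.  67.] [288.7  62.5] [  209     0   161   139 18775] F [ 0.3 -0.6  0.6] M [ 0.05 -0.04  0.01]
```

```bash
python3 -m inch '[[0.25,0.25,0,2.5,2.2],[0.5,0.5,0,5,2.2],[0.7,0.8,0,7.5,2.2],[0.9,1.1,0,10,2.2],[0.9,1.1,0,10,2.2]]'; python3 -c "from h import *;hole()"
```

```text
time_s: 4.95
position: [0.6183, 0.0452, 0.0726]
tcp_rot: [[-0.857, 0.516, 0.001], [0.516, 0.857, 0.0], [-0.001, 0.001, -1.0]]
force: [-0.0, -0.1, 0.2]
opening: 0.253
grasp_force: 0.0
hole [284.  64.] [286.6  63.8] [  216     0   142   136 15999] F [-0.8 -0.5  1. ] M [ 0.02 -0.02  0.05]
```

The hole has shrunk from 161 to 142 px, so the lid has dropped. Now clockwise, t=65→40.

```bash
python3 -m inch '[[-0.2,-0.3,0,-2.5,2.2],[-0.4,-0.6,0,-5,2.2],[-0.65,-0.85,0,-7.5,2.2],[-0.9,-1.1,0,-10,2.2],[-1.1,-1.35,0,-12.5,2.2],[-1.3,-1.6,0,-15,2.2],[-1.6,-1.85,0,-17.5,2.2],[-1.9,-2.1,0,-20,2.2],[-2.2,-2.3,0,-22.5,2.2],[-2.5,-2.5,0,-25,2.2]]'
python3 - <<'E'
from h import *
c=hole();cv2.imwrite("pics/w4.png",c["image"])
for t in range(0,-41,-5):
    f=lambda t:np.array([np.cos(np.radians(t)),np.sin(np.radians(t))])
    print(t,(8.2*(f(t-96)-f(-96))).round(1))
E
```

```text
time_s: 5.83
position: [0.593, 0.0199, 0.0726]
tcp_rot: [[-0.555, 0.832, 0.001], [0.832, 0.555, 0.0], [-0.0, 0.001, -1.0]]
force: [0.7, 1.4, 0.6]
opening: 0.253
grasp_force: 0.5
hole [285.  66.] [276.7  64.4] [  206     0   142   138 16122] F [ 0.1 -0.7 -0.7] M [ 0.04 -0.11 -0.01]
0 [0. 0.]
-5 [-0.7  0.1]
-10 [-1.4  0.3]
-15 [-2.1  0.5]
-20 [-2.7  0.8]
-25 [-3.4  1.1]
-30 [-4.   1.5]
-35 [-4.5  2. ]
-40 [-5.   2.5]
```

View pics/w4.png

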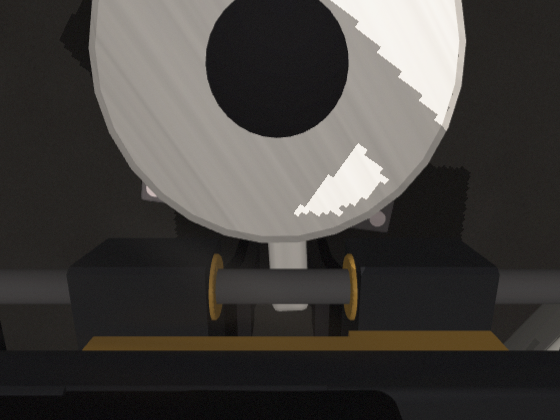

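The arm is still between the fingers and turning with them. t=40→15.

```bash
python3 -m inch '[[-0.3,-0.2,0,-2.5,2.2],[-0.6,-0.4,0,-5,2.2],[-0.9,-0.55,0,-7.5,2.2],[-1.2,-0.7,0,-10,2.2],[-1.55,-0.85,0,-12.5,2.2],[-1.9,-1.0,0,-15,2.2],[-2.25,-1.1,0,-17.5,2.2],[-2.6,-1.2,0,-20,2.2],[-2.95,-1.25,0,-22.5,2.2],[-3.3,-1.3,0,-25,2.2]]'; python3 -c "from h import *;hole()"
```

```text
time_s: 6.72
position: [0.5603, 0.0068, 0.0727]
tcp_rot: [[-0.153, 0.988, 0.001], [0.988, 0.153, -0.0], [-0.0, 0.001, -1.0]]
force: [1.9, -0.1, 0.2]
opening: 0.252
grasp_force: 0.4
hole [285.  64.] [277.1  62.3] [  208     0   140   133 15380] F [ 0.   0.3 -1.1] M [-0.03  0.06  0.01]
```

```bash
python3 -m inch '[[-0.35,-0.05,0,-2.5,2.2],[-0.7,-0.1,0,-5,2.2],[-1.05,-0.1,0,-7.5,2.2],[-1.4,-0.1,0,-10,2.2],[-1.75,-0.1,0,-12.5,2.2],[-2.1,-0.1,0,-15,2.2],[-2.45,-0.05,0,-17.5,2.2],[-2.8,0,0,-20,2.2],[-3.15,0.1,0,-22.5,2.2],[-3.5,0.2,0,-25,2.2]]'; python3 -c "from h import *;hole()"
```

```text
time_s: 7.6
position: [0.5257, 0.0087, 0.0728]
tcp_rot: [[0.278, 0.961, 0.002], [0.961, -0.278, -0.001], [-0.0, 0.002, -1.0]]
force: [1.3, -0.5, -0.1]
opening: 0.252
grasp_force: 0.4
hole [283.  62.] [275.7  62.5] [  208     0   136   133 14688] F [-0.9 -0.3 -0.8] M [-0.03  0.08  0.04]
```

```bash
python3 -m inch '[[-0.35,0.1,0,-2.5,2.2],[-0.7,0.2,0,-5,2.2],[-1.0,0.35,0,-7.5,2.2],[-1.3,0.5,0,-10,2.2],[-1.3,0.5,0,-10,2.2]]'; python3 -c "from h import *;hole()"
```

```text
time_s: 8.07
position: [0.514, 0.013, 0.073]
tcp_rot: [[0.438, 0.899, 0.005], [0.899, -0.438, -0.002], [0.0, 0.005, -1.0]]
force: [2.0, -4.0, -1.7]
opening: 0.253
grasp_force: 1.7
hole [278.  62.] [274.9  64. ] [  209     0   134   134 14576] F [ 2.8 -3.6 -1.4] M [-0.58 -0.46  0.  ]
```

```bash
python3 -m inch '[[-0.17,0.07,0,-1.25,2.2],[-0.35,0.15,0,-2.5,2.2],[-0.5,0.22,0,-3.7,2.2],[-0.7,0.3,0,-5,2.2],[-0.7,0.3,0,-5,2.2]]'; python3 -c "from h import *;hole()"
```

```text
time_s: 8.53
position: [0.5141, 0.0139, 0.0738]
tcp_rot: [[0.514, 0.857, 0.019], [0.858, -0.514, -0.005], [0.005, 0.019, -1.0]]
force: [12.1, -8.1, -6.8]
opening: 0.259
grasp_force: 6.8
hole [257.  66.] [255.2  66.7] [  189     0   133   137 14517] F [11.4 -9.4 -7. ] M [-1.27 -1.87  0.11]
```

The stop has been reached: the arm no longer moves and about 15 N has built up. I'll open the fingers, relax, rise and look.

```bash
python3 -m inch '[[0.2,-0.1,0,1.5,4.5],[0.5,-0.2,0,3,4.5],[0.7,-0.3,0,4,4.5],[0.7,-0.3,0,4,4.5]]'; python3 -c "
from h import *
c=hole();cv2.imwrite('pics/w5.png',c['image'])
d=cams.capture('side');e=cams.capture('scene')
a=cv2.resize(d['image'][160:260,210:310],(400,400));b=cv2.resize(e['image'][170:270,250:350],(400,400))
w=cv2.resize(c['image'],(266,200))
im=np.hstack([a,b]);im[:200,534:]=w;cv2.imwrite('pics/m5.png',im)"
```

```text
time_s: 8.92
position: [0.5117, 0.0141, 0.0725]
tcp_rot: [[0.454, 0.891, -0.001], [0.891, -0.454, 0.001], [-0.0, -0.001, -1.0]]
force: [-0.5, -0.3, 1.0]
opening: 0.461
grasp_force: 0.0
hole [281.  62.] [278.3  64.6] [  212     0   134   135 14713] F [-0.3 -0.4 -0.2] M [ 0.03  0.05 -0.  ]
```

View pics/m5.png

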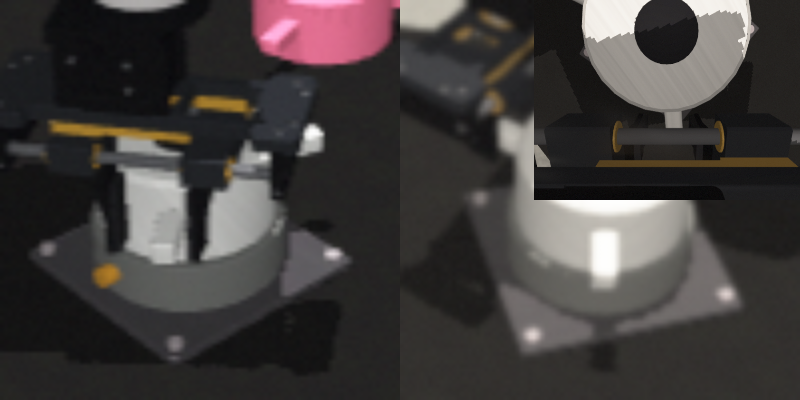

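The fingers are free on both sides of the arm. The hole's 134 px width matches a lid top at 106 mm, which is home (160 px at 126 mm, 142 px at 113 mm). Next I rise and check.

```bash
python3 -m inch '[[0,0,2,0,4.5],[0,0,5,0,4.5],[0,0,8,0,4.5],[0,0,11,0,4.5],[0,0,14,0,4.5],[0,-2,17,0,4.5],[-5,-9,20,0,4.5],[-5,-9,20,0,4.5],[-5,-9,20,0,4.5],[-5,-9,20,0,4.5]]'; python3 -c "
from h import *
d=cams.capture('side');e=cams.capture('scene');print(readout.read_state()['force'])
a=cv2.resize(d['image'][160:260,210:310],(400,400));b=cv2.resize(e['image'][170:270,250:350],(400,400))
cv2.imwrite('pics/m6.png',np.hstack([a,b]))
for c in(d,e):
  print([proj(c,[.5485,.0875,z]).round(1) for z in(.126,.113,.106)])"
```

```text
time_s: 9.9
position: [0.4608, -0.0773, 0.2735]
tcp_rot: [[0.457, 0.889, 0.001], [0.889, -0.457, -0.001], [0.0, 0.001, -1.0]]
force: [0.3, 0.2, -0.2]
opening: 0.516
grasp_force: 0.0
[ 0.53866085 -0.22606458  0.71498701]
[array([255.7, 186.4]), array([255.9, 190.7]), array([256. , 192.9])]
[array([300.7, 200.9]), array([300.5, 204.5]), array([300.4, 206.5])]
```

View pics/m6.png

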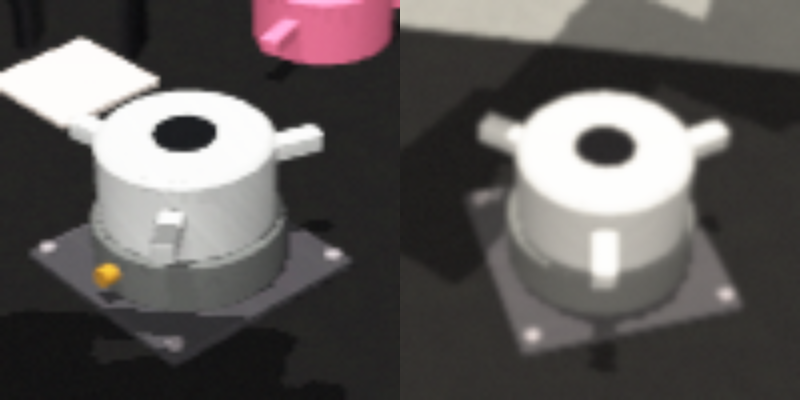

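The lid sits down on the shoulder. Its hole is at side row 193.3 and scene row 206.3, which agrees with the predicted home height (192.9 and 206.5).

```bash
python3 -c "
from rig import bot
print(bot.hand_in())"
```

```text
the job is handed in; nothing more can be done
None
```

The lid was turned counter-clockwise until it dropped, then screwed clockwise to its stop; it was released and the job handed in at about 10 s, with camera checks putting it at home height and the other things on the bench never touched.

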